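Lay down the tall spacer and bed it against the stop

ROBOT

A 6-joint arm with a two-finger parallel gripper is mounted at the origin on the work surface. World frame = base frame: x ahead of the robot, y to its left, z up, the work surface at z = 0. Lengths are in m, angles in degrees, forces in N, time in s.
With the tool pointing down it reaches from about 0.375 to 0.9 m from the base axis. Payload 3.1 kg.
Tool frame: the origin (TCP) lies midway between the tips of the shut fingers; the grasp point (between the pads) lies bot.hold_point_z behind it (bot.hold_point_z is the distance from the TCP to the grasp point, in m); z points along the fingers, y is the direction in which the jaws open and shut (so a half turn about z gives the same grasp; the last joint's range is limited). The gripper opens to 87 mm and grips with 3 to 60 N. Pads are 19 mm wide; open, the fingers measure 117 mm over their backs; the gripper's body (75 mm by 190 mm) begins 51 mm behind the grasp point.
Start: joints at [-83.91, 30.224, 82.088, -0, 67.689, -10.227], TCP at [0.176, -0.6, 0.223] pointing down, gripper open.
Joint ranges: [-176.69, 176.69], [-43.24, 126.21], [12.49, 139.97], [-82, 262], [0, 151.66], [-163.58, 163.58]. Speed limits (degrees/s): [159.86, 159.86, 180, 180, 180, 180].

INTERFACE

Orientations are given as a 3x3 rotation matrix whose columns are the frame's x, y, z axes.
In Python, from rig import bot, vision gives the robot as it stands.
- The arm moves only by the shell command python3 -m inch 'ROWS'. ROWS is JSON, a list of rows, each a list of 5 numbers: the finger opening in mm, from 0 to 87, then the shift along the tool's x, y, z in mm, then the turn about the tool's z in rad. In form: [[hand, dx, dy, dz, roll], ...]. A call has 1 to 8 rows; each row is the pose to reach, as a shift and turn from the pose measured when the call began, along the tool's axes at that moment; what a row does not reach only later rows make up. A row lasts 1/10 s, in which the tool goes at most 50 mm and 8.59 degrees, less where a joint would pass 70% of its speed; a pose out of reach is approached as far as the arm can. A call with a gripper value outside its range is refused whole. The fingers move at their own pace and stop on an object; the grip force is fixed at half the most. Time passes only in rows, so rows that repeat a pose let the fingers close. It gives the time, the measured TCP pose, the force and the opening at its end, in the units of the state.
- bot.read_state(): the state, without advancing time (a new reading comes with each control period).
- vision.capture(name): name is "scene" or "top" or "wrist"; returns (picture, depth): 420x560x3 uint8, red, green, blue; 420x560 float32, m along the optical axis (not along the pixel's ray), 0 where there is no reading.
- vision.camera_model(name): a dict with "intrinsics" (3x3 intrinsics, pixels), "camera_from_world" (4x4, takes a point from world to camera coordinates). Camera axes: x right, y down, z forward; pixel columns grow to the right and rows downward; lengths in m; the calibration is good to about 2 mm. A picture is of the moment at which its call begins: read the wrist's pose just before it. camera_model takes no time and is no camera call; for the wrist camera it gives the pose at the moment of the call.
- bot.hand_in(): hands the job in, once; it reports no verdict.
The state is a dict: "time_s": time; "joint_positions": joint angles; "qvel": joint speeds; "tau": joint torques, N m; "position": TCP position; "tcp_rot": TCP orientation; "force": force on the tool from outside, world axes, zero at the start; "moment": the same for the moment, N m; "opening": opening from 0.0 (shut) to 1.0 (fully open).
Only numpy, scipy, OpenCV 4.12 (cv2) and the standard library are available. Lean on these libraries where they do the work, as an engineer would, in place of code of your own. Each camera call takes 0.05 s, during which the arm holds its last target. There are 200 camera calls.

TASK

The tall grey PVC spacer standing on end in the long bay of the open green chest would foul the lid. Push it over from near its top, without lifting it, so that it lies along the bay towards the end stop; then slide it up against the stop, bed it there with a steady push of about 10 N for a good half second, and let go. Never press hard on the stop (20 N is too much), leave the spacer touching the stop, and leave the other parts where they are.

Things in the scene. Friction and masses are not known exactly. Their poses are not given: they have to be found in the camera images.
- chest: Green open sheet-steel parts chest, fixed, 388 x 258 mm, walls 4 mm thick and 80 mm high, steel lid folded back on the far side. Origin: centre of its underside; x along its length towards the stop, y towards its hasp side (robot's side), z up. A partition 62 mm high at y = +9 to +13 mm parts off the long bay (robot's side) from a space with small parts.
- bay (a point): Point on the long bay's floor, 6 mm above the chest's underside, half-way along the bay on its mid-line (69 mm along the chest's y from the chest origin); axes as the chest's. The bay reaches 190 mm either way along x and 56 mm either way along y (112 mm wide inside) and is empty but for the tall spacer and the stop.
- spacer: Tall grey PVC box-section tube, open ends, walls 8 mm, 70 (x) by 100 (y) by 180 mm tall (z), 0.4 to 0.8 kg, loose, standing on end in the bay, its x towards the stop. Origin: centre of its lower end. Balance point at mid-height; pushed high it tips, pushed low it slides; past balance it falls by itself. Lying as wanted: z towards the stop, x down, 70 mm high.
- spacer_top (a point): Centre of the spacer's upper end (180 mm along its z from its origin), the end that meets the stop. After the spacer has fallen over, this end is some 15 to 90 mm short of the stop. Sliding the lying spacer along the bay floor takes roughly 2 to 6 N, to be added to the push on the stop.
- spacer_toe (a point): Middle of the lower edge of the spacer on the stop's side, about which it tips; it stays at the floor when the spacer is tipped over and must not rise.
- stop: Dark steel stop plate, 12 mm thick (x), 100 mm wide, 66 mm high, rigidly fixed across the bay floor at the chest's +x end; its place along the bay varies by some 20 mm. Origin: centre of its underside; axes as the chest's. It does not give: a millimetre or so too far makes a large force.
- stop_face (a point): Centre of the stop's face that looks along the bay to the spacer (6 mm towards the chest's -x from the stop's mid-plane), 35 mm above the bay floor; axes as the chest's.
- impeller: Bystander: cast-iron impeller, 100 mm across, 34 mm high, in the chest behind the partition. Origin: centre of its underside.
- switch: Bystander: brass pressure switch, 34 mm across, 54 mm high, in the chest. Origin: centre of its underside.
- follower: Bystander: steel cam follower, roller 32 mm across with a stud, 44 mm high, in the chest. Origin: centre of its underside.
- short_spacer: Bystander: short grey PVC spacer, 44 x 50 mm, 45 mm high, in the chest. Origin: centre of its underside.
- wrench: Bystander: steel wrench 200 mm long lying on the plinth to the robot's right.
- can: Bystander: plain metal can, 70 mm across, 110 mm high, on the plinth to the left.
- collar: Bystander: steel collar, 70 mm across, 25 mm high, on the plinth to the left.

How it is judged:
By the outcome, as a careful person would: the job done as asked, in the order asked, and still so for the second after the job is handed in, with the robot touching nothing.
It also fails if it takes over 64 s, if anything falls off the work surface, if the arm or the gripper's body presses on something with over 40 N, if the wrist force passes 120 N, or if a joint passes its speed limit or range.

## Working session

There is one attempt and no reset: what is moved stays moved. The work goes in short steps, Python scripts to look and compute and a shell command to move; the robot and the scene stay as the last step left them, time stands still between calls to the robot, and variables do not carry over. Pictures are saved under pics/ and viewed, about 8 in all and at most 12, crops included, and the job is handed in when it is done.

```bash
mkdir -p pics; ls; cat > h.py <<'E'
import numpy as np, cv2
from rig import bot, vision
def snap(cam, name):
    m=vision.camera_model(cam); p,d=vision.capture(cam)
    cv2.imwrite(f'pics/{name}.png', p[:,:,::-1]); np.savez(f'pics/{name}.npz',d=d,K=m['intrinsics'],T=m['camera_from_world']); return p,d
def cloud(name):
    z=np.load(f'pics/{name}.npz'); d,K,T=z['d'],z['K'],z['T']
    v,u=np.mgrid[:d.shape[0],:d.shape[1]]
    c=np.stack([(u-K[0,2])*d/K[0,0],(v-K[1,2])*d/K[1,1],d],-1)
    w=(c-T[:3,3])@T[:3,:3]; w[d==0]=np.nan; return w
E
python3 - <<'E'
from h import *
snap('scene','s0');snap('top','t0')
a=cv2.imread('pics/s0.png')
s=bot.read_state(); print(s['time_s'],s['position'],np.round(s['tcp_rot'],4).tolist(),s['force'],bot.hold_point_z)
E
```

```text
pics
0.1 [ 0.17556146 -0.59913955  0.22164544] [[0.9597, 0.281, -0.0002], [0.281, -0.9597, 0.002], [0.0004, -0.002, -1.0]] [-0.04445473 -0.187114    0.17865201] 0.0187
```

View pics/t0.png

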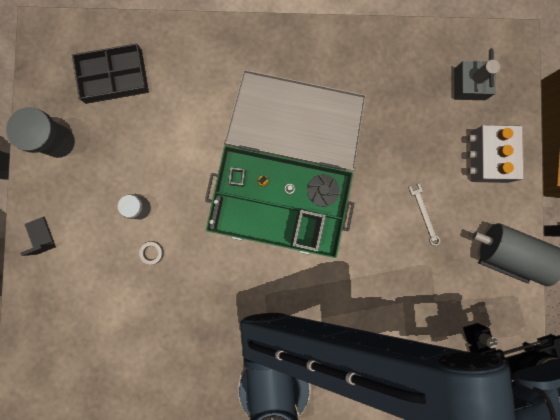

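View pics/s0.png

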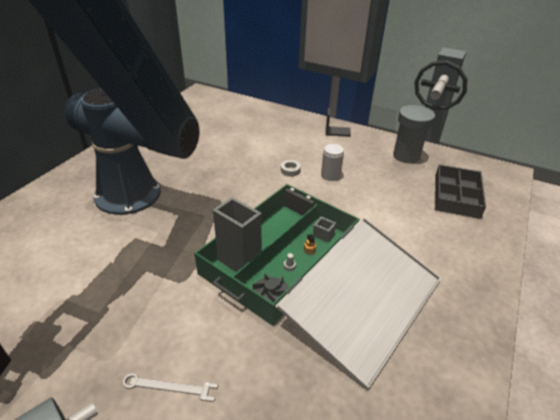

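Top view: the chest's long bay runs from the spacer (upper end at about (309,230)) left to the stop at about (214,213). The scene view agrees. Now measuring from depth.

```bash
python3 - <<'E'
from h import *
w=cloud('t0')
for n,(u,v) in dict(floor=(260,215),lid=(300,100),table=(170,300),spin=(309,230),rim=(280,247)).items(): print(n,np.round(w[v,u],4))
W=w[140:265,195:365].reshape(-1,3)
zf=w[205:225,240:280,2]; zf=np.nanmedian(zf); print('floor',zf)
def rect(m,n):
    P=W[m][:,:2]*1000; r=cv2.minAreaRect(P.astype(np.float32)); print(n,m.sum(),np.round(r[0],1),np.round(r[1],1),round(r[2],2),'z',np.median(W[m][:,2]))
z=W[:,2]-zf
rect((z>0.17)&(z<0.2),'spacer top')
m=(z>0.058)&(z<0.07)&(W[:,1]>0.12); 
print(np.round(W[m][::8],3).tolist()[:40])
# stop via image crop
p=cv2.imread('pics/t0.png')[185:265,195:355]; cv2.imwrite('pics/c0.png',cv2.resize(p,None,fx=5,fy=5,interpolation=cv2.INTER_CUBIC))
m=(z>0.068)&(z<0.08)
rect(m,'walls')
E
```

```text
floor [0.5227 0.0537 0.0109]
lid [ 0.8788 -0.0629  0.0252]
table [ 0.2595  0.3229 -0.004 ]
spin [ 0.4794 -0.0974  0.0052]
rim [ 0.4259 -0.0092  0.003 ]
floor 0.006083669188866075
spacer top 355 [477.6 -83.5] [ 70.4 100. ] 78.38 z 0.18568496724148306
[[0.74, 0.153, 0.075], [0.719, 0.15, 0.075], [0.717, 0.138, 0.071], [0.705, 0.162, 0.069], [0.641, 0.174, 0.074], [0.61, 0.181, 0.064], [0.586, 0.182, 0.07], [0.577, 0.179, 0.069], [0.574, 0.17, 0.071], [0.568, 0.188, 0.065], [0.565, 0.179, 0.07], [0.556, 0.19, 0.072], [0.55, 0.178, 0.071], [0.544, 0.187, 0.074], [0.542, 0.181, 0.068], [0.536, 0.184, 0.07], [0.53, 0.195, 0.07], [0.527, 0.187, 0.069], [0.521, 0.189, 0.072], [0.518, 0.18, 0.074], [0.512, 0.192, 0.07], [0.506, 0.192, 0.072], [0.5, 0.183, 0.069], [0.491, 0.203, 0.073], [0.489, 0.191, 0.074], [0.482, 0.208, 0.075], [0.474, 0.211, 0.076], [0.455, 0.129, 0.073]]
walls 1825 [593.7 -10.1] [389.  331.3] 79.29 z 0.07912573966989982
```

View pics/c0.png

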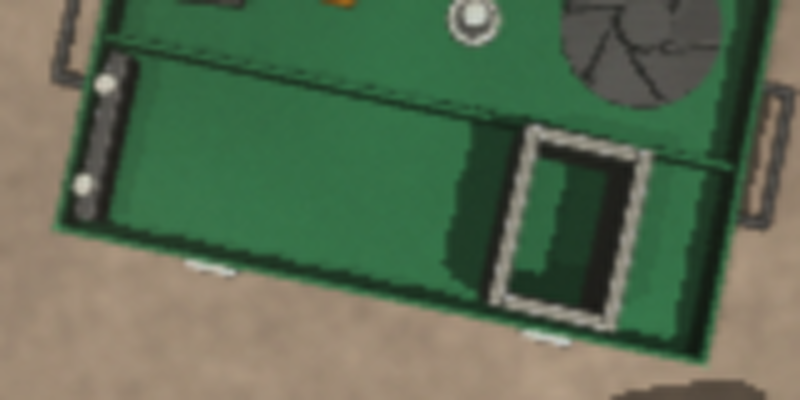

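```bash
cat >> h.py <<'E'
def ray(name,u,v,z):
    q=np.load(f'pics/{name}.npz'); R,t=q['T'][:3,:3],q['T'][:3,3]; c=-R.T@t
    d=R.T@np.linalg.inv(q['K'])@[u,v,1]; return c+d*(z-c[2])/d[2]
def goal(p,e=None):
    "shift in tool axes (mm) to world p, turn so that tool x = e"
    s=bot.read_state(); R=np.array(s['tcp_rot']); sh=R.T@(np.array(p)-s['position'])*1000
    x=R.T@np.array([e[0],e[1],0]) if e is not None else [1,0,0]
    print('t',round(s['time_s'],2),'pos',np.round(s['position'],4),'F',np.round(s['force'],2),'shift',np.round(sh,1),'turn',round(float(np.arctan2(x[1],x[0])),3))
E
python3 - <<'E'
from h import *
f=lambda x,y,z: ray('t0',195+(x-2)/5,185+(y-2)/5,z)
P={n:f(*a) for n,a in dict(nl=(60,228,.084),nr=(705,360,.084),pl=(105,40,.068),pr=(735,165,.068),s1=(126,60,.072),s2=(98,215,.072),sb1=(134,62,.006),sb2=(106,222,.006)).items()}
for n in P: print(n,np.round(P[n],4))
for a,b in (('nr','nl'),('pr','pl')): d=P[a]-P[b]; print(np.degrees(np.arctan2(-d[0],-d[1])))
W=cloud('t0')[175:265,195:360].reshape(-1,3); m=(W[:,2]>.176)
r=cv2.minAreaRect((W[m][:,:2]*1000).astype(np.float32)); c=np.array(r[0])/1000
t=np.radians(11.3); e=np.array([np.sin(t),np.cos(t),0]); n=np.array([e[1],-e[0],0])
c=np.append(c,.186); print('spacer',c)
for k in P: print(k,'along',round(float((P[k]-c)@e)*1000,1),'n',round(float((P[k]-c)@n)*1000,1))
g=c-.075*e; g[2]=.22; goal(g,e)
E
```

```text
nl [0.4731 0.2047 0.084 ]
nr [ 0.4031 -0.1697  0.084 ]
pl [0.584  0.1837 0.068 ]
pr [ 0.5169 -0.1884  0.068 ]
s1 [0.5721 0.1705 0.072 ]
s2 [0.4811 0.1845 0.072 ]
sb1 [0.5761 0.1735 0.006 ]
sb2 [0.4776 0.1881 0.006 ]
10.579547379728753
10.221980843132608
spacer [ 0.47761282 -0.08345862  0.186     ]
nl along 281.7 n -60.9
nr along -99.2 n -56.1
pl along 282.8 n 52.0
pr along -95.2 n 59.1
s1 along 267.6 n 42.9
s2 along 263.5 n -49.1
sb1 along 271.3 n 46.2
sb2 along 266.3 n -53.2
t 0.1 pos [ 0.1756 -0.5991  0.2216] F [-0.04 -0.19  0.18] shift [ 400.  -343.6    2.5] turn -1.089
```

```bash
python3 -m inch '[[50,37,-32,0,-0.14],[50,75,-64,0,-0.28],[50,112,-97,0,-0.41],[50,150,-129,0,-0.55],[50,187,-161,0,-0.69],[50,225,-193,0,-0.83],[50,262,-226,0,-0.97],[50,290,-250,0,-1.10]]'
python3 - <<'E'
from h import *
c=np.array([.4776,-.0835,0]); t=np.radians(10.5); e=np.array([np.sin(t),np.cos(t),0])
g=c-.075*e; g[2]=.22; goal(g,e)
E
```

```text
time_s: 0.9
position: [0.3842, -0.2747, 0.222]
tcp_rot: [[0.178, 0.984, -0.001], [0.984, -0.178, 0.004], [0.003, -0.001, -1.0]]
force: [-0.3, -0.9, -0.1]
opening: 0.577
t 0.9 pos [ 0.3842 -0.2747  0.222 ] F [-0.25 -0.93 -0.1 ] shift [129.7  57.6   2.3] turn 0.004
```

```bash
python3 -m inch '[[50,33,15,0,0],[50,66,30,0,0],[50,100,45,0,0],[50,130,58,2,0],[50,130,58,22,0],[50,130,58,44,0],[50,130,58,62,0],[50,130,58,62,0]]'
python3 - <<'E'
from h import *
snap('wrist','w1'); snap('scene','s1')
c=np.array([.4776,-.0835,0]); t=np.radians(10.5); e=np.array([np.sin(t),np.cos(t),0])
g=c-.045*e; g[2]=.158; goal(g,e)
a=np.hstack([cv2.resize(cv2.imread('pics/w1.png'),(400,300)),cv2.imread('pics/s1.png')[100:400,100:500]]); cv2.imwrite('pics/a1.png',a)
E
```

```text
time_s: 1.7
position: [0.4626, -0.1556, 0.1582]
tcp_rot: [[0.178, 0.984, -0.006], [0.984, -0.178, 0.007], [0.006, -0.007, -1.0]]
force: [-0.5, -0.1, -0.2]
opening: 0.574
t 1.8 pos [ 0.4642 -0.1568  0.1602] F [ 0.05 -0.61  0.8 ] shift [29.5 -0.1  2.3] turn 0.004
```

View pics/a1.png

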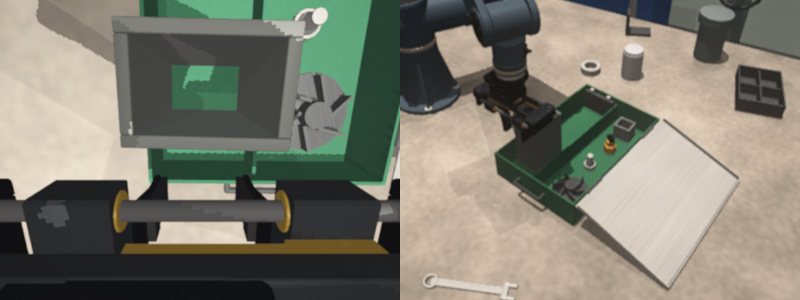

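The picture shows the spacer's top (left half, u 115–305, v 20–150) with both finger tips (155 and 245, 190) squarely behind its near face. Pushing.

```bash
python3 -m inch '[[50,15,0,0,0],[50,25,0,0,0],[50,30,0,0,0],[50,35,0,0,0],[50,40,0,0,0],[50,45,0,0,0],[50,50,0,0,0],[50,55,0,0,0]]'
python3 - <<'E'
from h import *
snap('scene','s2'); print(bot.read_state()['position'],bot.read_state()['force'])
a=cv2.imread('pics/s2.png')[150:330,170:370]; cv2.imwrite('pics/a2.png',cv2.resize(a,None,fx=3,fy=3))
E
```

```text
time_s: 2.6
position: [0.474, -0.1023, 0.1604]
tcp_rot: [[0.179, 0.984, -0.002], [0.984, -0.179, 0.004], [0.004, -0.003, -1.0]]
force: [-0.6, -0.8, 1.9]
opening: 0.571
[ 0.47385695 -0.10147116  0.16029362] [-0.16948629 -0.43652648  0.71609322]
```

View pics/a2.png

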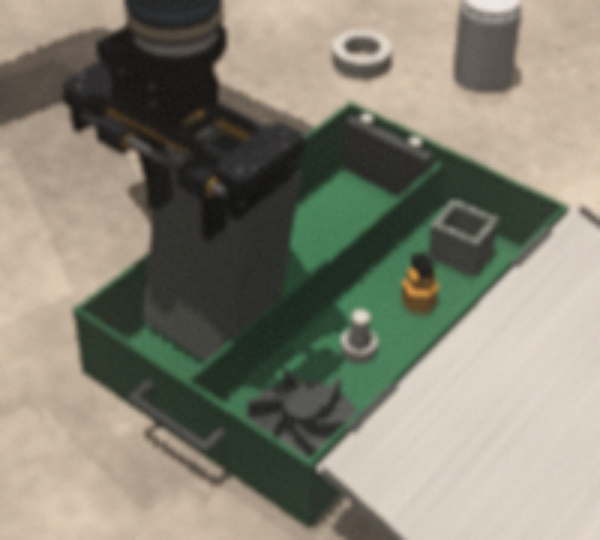

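The spacer leans towards the stop (visible between (150,330) and (300,150)), toe on the floor. Carrying on over balance.

```bash
python3 -m inch '[[50,6,0,0,0],[50,12,0,0,0],[50,18,0,0,0],[50,24,0,0,0],[50,29,0,0,0],[50,34,0,0,0],[50,38,0,0,0],[50,42,0,0,0]]'
python3 - <<'E'
from h import *
snap('scene','s3'); print(bot.read_state()['position'],bot.read_state()['force'])
a=cv2.imread('pics/s3.png')[150:330,170:370]; cv2.imwrite('pics/a3.png',cv2.resize(a,None,fx=3,fy=3))
E
```

```text
time_s: 3.45
position: [0.4814, -0.0598, 0.1605]
tcp_rot: [[0.178, 0.984, -0.002], [0.984, -0.178, 0.005], [0.005, -0.003, -1.0]]
force: [0.6, 0.3, -0.4]
opening: 0.575
[ 0.48138284 -0.05933677  0.16047331] [ 0.30739288  0.48478955 -0.3326727 ]
```

View pics/a3.png

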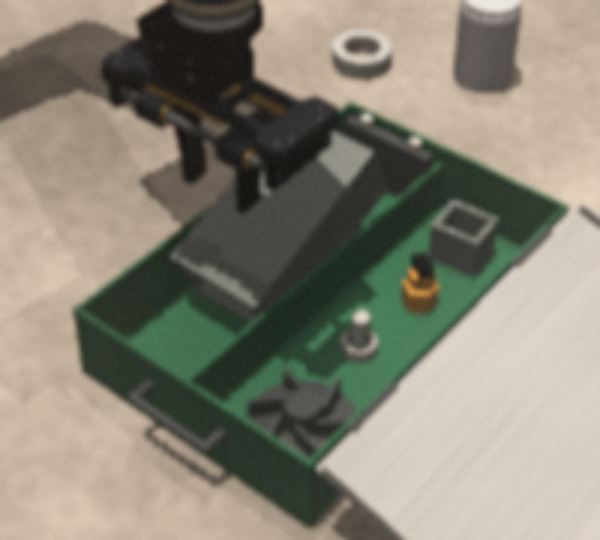

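It is past balance and falling towards the stop, clear of the fingers. Backing off and letting it settle.

```bash
python3 -m inch '[[50,-12,0,0,0],[50,-30,0,0,0],[50,-45,0,0,0],[50,-45,0,0,0],[50,-45,0,0,0],[50,-45,0,0,0]]'
python3 - <<'E'
from h import *
snap('top','t4'); snap('wrist','w4')
a=cv2.imread('pics/t4.png')[180:265,195:355]; b=cv2.resize(cv2.imread('pics/w4.png'),(373,280))
a=cv2.resize(a,(427,227)); a=cv2.copyMakeBorder(a,0,53,0,0,cv2.BORDER_CONSTANT); cv2.imwrite('pics/a4.png',np.hstack([a,b]))
w=cloud('w4'); W=w.reshape(-1,3); t=np.radians(10.5); e=np.array([np.sin(t),np.cos(t),0]); n=np.array([e[1],-e[0],0]); c=np.array([.4776,-.0835,0])
for nm in('w4','t4'):
    W=cloud(nm).reshape(-1,3); A=(W-c)@e*1000; N=(W-c)@n*1000; z=W[:,2]
    m=(abs(N)<35)&(z>.07)&(z<.08)&(A>0)&(A<300); print(nm,m.sum(),np.percentile(A[m],[0,1,5,50,95,99,100]).round(1) if m.sum() else '')
    m2=(z>.0715)&(z<.08)&(A>60)&(A<200)&(abs(N)<54);print(np.percentile(N[m2],[1,50,99]).round(1),np.median(z[m2])) if m2.sum() else 0
goal(c)
E
```

```text
time_s: 4.1
position: [0.4732, -0.1034, 0.1602]
tcp_rot: [[0.178, 0.984, -0.003], [0.984, -0.178, 0.006], [0.005, -0.004, -1.0]]
force: [0.2, -0.3, 0.1]
opening: 0.572
w4 14778 [ 34.8  36.3  40.7  86.5 126.  129.3 130.4]
[-45.4   3.6  52.2] 0.07560563067563418
t4 1443 [ 36.8  39.   46.7 134.1 270.6 285.4 288.1]
[-46.5   3.3  51.4] 0.07589787642935548
t 4.2 pos [ 0.4733 -0.1031  0.1602] F [1.12 0.04 0.48] shift [ 19.3   1.3 160.3] turn 0.0
```

View pics/a4.png

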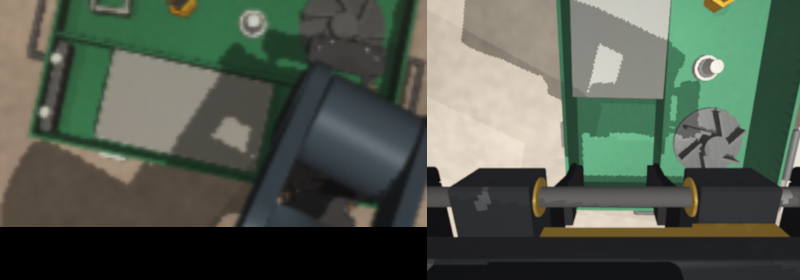

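Lying as wanted along the bay: near end at (570–665, 98) in the wrist view, about 50 mm short of the stop (left in the top crop). Descending behind it.

```bash
python3 -m inch '[[40,0,3,25,0],[40,0,3,50,0],[40,0,3,75,0],[40,0,3,95,0],[40,0,3,105,0],[40,15,3,105,0],[40,28,3,105,0],[40,34,3,105,0]]'
python3 -m inch '[[40,4,0,0,0],[40,8,0,0,0],[40,12,0,0,0],[40,16,0,0,0],[40,20,0,0,0],[40,24,0,0,0],[40,28,0,0,0],[40,32,0,0,0]]'
```

```text
time_s: 5.0
position: [0.4823, -0.0684, 0.0558]
tcp_rot: [[0.176, 0.984, -0.002], [0.984, -0.176, 0.006], [0.005, -0.003, -1.0]]
force: [-0.2, 0.2, 1.2]
opening: 0.461
time_s: 5.8
position: [0.4882, -0.0372, 0.0562]
tcp_rot: [[0.176, 0.984, -0.002], [0.984, -0.176, 0.005], [0.004, -0.002, -1.0]]
force: [-0.6, -4.7, 3.7]
opening: 0.455
```

```bash
python3 -m inch '[[40,2,0,0,0],[40,4,0,0,0],[40,6,0,0,0],[40,8,0,0,0],[40,10,0,0,0],[40,12,0,0,0],[40,14,0,0,0],[40,16,0,0,0]]'
python3 - <<'E'
from h import *
snap('top','t5'); snap('scene','s5')
t=np.radians(10.2); e=np.array([np.sin(t),np.cos(t),0]); n=np.array([e[1],-e[0],0]); c=np.array([.4776,-.0835,0])
W=cloud('t5').reshape(-1,3); A=(W-c)@e*1000; N=(W-c)@n*1000; z=W[:,2]
m=(abs(N)<35)&(A>225)&(A<290); o=np.argsort(A[m])
h,b=np.histogram(A[m],bins=np.arange(225,292,3))
for i in range(len(h)):
    k=m&(A>=b[i])&(A<b[i+1]); print(b[i],h[i],np.percentile(z[k],[10,50,90]).round(3) if h[i] else '')
a=cv2.imread('pics/t5.png')[185:250,195:315]; b=cv2.imread('pics/s5.png')[160:310,180:380]
cv2.imwrite('pics/a5.png',np.hstack([cv2.resize(a,(416,225)),cv2.resize(b,(300,225))]))
print(bot.read_state()['position'],bot.read_state()['force'])
E
```

```text
time_s: 6.6
position: [0.4909, -0.0212, 0.0562]
tcp_rot: [[0.176, 0.984, -0.002], [0.984, -0.176, 0.005], [0.004, -0.003, -1.0]]
force: [-1.0, -4.9, 2.2]
opening: 0.462
225 27 [0.073 0.077 0.08 ]
228 24 [0.073 0.076 0.079]
231 25 [0.073 0.075 0.078]
234 25 [0.073 0.077 0.081]
237 22 [0.074 0.076 0.078]
240 24 [0.074 0.076 0.078]
243 25 [0.073 0.075 0.079]
246 26 [0.072 0.076 0.08 ]
249 23 [0.074 0.077 0.08 ]
252 26 [0.072 0.075 0.08 ]
255 10 [0.071 0.074 0.077]
258 0 
261 0 
264 65 [0.006 0.039 0.07 ]
267 44 [0.021 0.07  0.075]
270 23 [0.07  0.074 0.08 ]
273 29 [0.069 0.075 0.082]
276 16 [0.069 0.074 0.082]
279 5 [0.075 0.079 0.084]
282 55 [0.041 0.063 0.08 ]
285 25 [0.077 0.081 0.082]
288 0 
[ 0.49093613 -0.02098616  0.05622273] [ 0.03381422 -2.48253194  0.7220021 ]
```

View pics/a5.png

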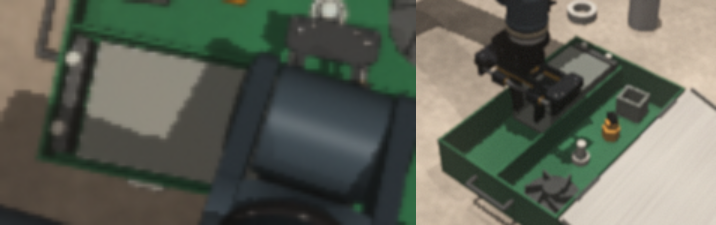

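Tube end about 10 mm short of the stop (gap at (75–85, 100) in the crop); sliding friction reads about 5 N. Creeping closer.

```bash
python3 -m inch '[[40,1,0,0,0],[40,2,0,0,0],[40,3,0,0,0],[40,4,0,0,0],[40,5,0,0,0],[40,5.5,0,0,0],[40,6,0,0,0],[40,6.5,0,0,0]]'
python3 -m inch '[[40,0.2,0,0,0],[40,0.4,0,0,0],[40,0.6,0,0,0],[40,0.8,0,0,0],[40,1,0,0,0],[40,1.2,0,0,0],[40,1.4,0,0,0],[40,1.6,0,0,0]]'
```

```text
time_s: 7.5
position: [0.4921, -0.0145, 0.0562]
tcp_rot: [[0.176, 0.984, -0.002], [0.984, -0.176, 0.005], [0.005, -0.003, -1.0]]
force: [-1.0, -3.8, 1.1]
opening: 0.454
time_s: 8.3
position: [0.4923, -0.0129, 0.0562]
tcp_rot: [[0.176, 0.984, -0.002], [0.984, -0.176, 0.005], [0.005, -0.003, -1.0]]
force: [-0.9, -3.6, 1.4]
opening: 0.458
```

```bash
python3 -m inch '[[40,0.2,0,0,0],[40,0.4,0,0,0],[40,0.6,0,0,0],[40,0.8,0,0,0]]' | grep -E 'pos|force'
```

```text
position: [0.4925, -0.0121, 0.0562]
force: [-0.9, -3.2, 0.4]
```

```bash
python3 -m inch '[[40,0.2,0,0,0],[40,0.4,0,0,0],[40,0.6,0,0,0],[40,0.8,0,0,0]]' | grep -E 'pos|force'
```

```text
position: [0.4925, -0.0116, 0.0562]
force: [-0.1, -5.9, 1.2]
```

```bash
python3 -m inch '[[40,0.1,0,0,0],[40,0.2,0,0,0],[40,0.3,0,0,0]]' | grep -E 'time|pos|force'; python3 -c "
from h import *
vision.capture('top'); s=bot.read_state(); print(s['position'],s['force'])"
```

```text
time_s: 9.4
position: [0.4926, -0.0116, 0.0562]
force: [-2.0, -6.1, 1.1]
[ 0.49255619 -0.01162309  0.05623623] [-0.86555009 -5.50770038  1.26679568]
```

```bash
python3 -m inch '[[40,0.2,0,0,0],[40,0.3,0,0,0],[40,0.4,0,0,0],[40,0.5,0,0,0],[40,0.5,0,0,0]]' | grep -E 'time|pos|force'; python3 -c "
from h import *
vision.capture('top'); s=bot.read_state(); print(s['position'],s['force'])"
```

```text
time_s: 9.95
position: [0.4925, -0.0116, 0.0562]
force: [-0.9, -4.9, 1.1]
[ 0.49254831 -0.01159753  0.05624387] [-1.47482812 -7.0615171   1.74704851]
```

```bash
cat >> h.py <<'E'
def avg(k=6):
    e=np.array([.179,.984,0]); f=[];p=[]
    for _ in range(k):
        vision.capture('top'); s=bot.read_state(); f.append(s['force']); p.append(np.dot(s['position'],e)*1000)
    f=np.array(f); print('t',round(s['time_s'],2),'push',np.round(-f@e,1),'mean',np.round(-(f@e).mean(),2),'F',f.mean(0).round(2),'along mm',np.round(p,2))
E
python3 -c "from h import *; avg()"
```

```text
t 10.3 push [5.  6.7 7.1 6.4 6.8 6.1] mean 6.34 F [-1.63 -6.14  1.35] along mm [76.72 76.74 76.75 76.76 76.74 76.74]
```

```bash
python3 -m inch '[[40,0.3,0,0,0],[40,0.5,0,0,0],[40,0.7,0,0,0],[40,0.8,0,0,0]]' | grep -E 'time|pos|force';python3 -c "from h import *; avg()"
```

```text
time_s: 10.7
position: [0.4926, -0.0116, 0.0563]
force: [-1.0, -8.0, 0.7]
t 11.0 push [8.2 7.5 7.9 7.9 7.6 8.2] mean 7.88 F [-2.15 -7.61  1.3 ] along mm [76.76 76.76 76.77 76.76 76.77 76.75]
```

```bash
python3 -m inch '[[40,0.6,0,0,0],[40,0.8,0,0,0],[40,1.0,0,0,0],[40,1.15,0,0,0],[40,1.3,0,0,0]]' | grep -E 'time|pos|force';python3 -c "from h import *; avg()"
```

```text
time_s: 11.5
position: [0.4925, -0.0115, 0.0563]
force: [-2.0, -10.5, 1.0]
t 11.8 push [11.  10.5  9.9 10.2  9.7 10.6] mean 10.32 F [-2.72 -9.99  1.16] along mm [76.82 76.82 76.82 76.82 76.83 76.82]
```

```bash
python3 -m inch '[[40,1.4,0,0,0],[40,1.6,0,0,0],[40,1.8,0,0,0],[40,1.9,0,0,0],[40,1.9,0,0,0],[40,1.9,0,0,0],[40,1.9,0,0,0],[40,1.9,0,0,0]]' | grep -E 'time|pos|force';python3 -c "from h import *; avg(14)"
```

```text
time_s: 12.6
position: [0.4924, -0.0114, 0.0563]
force: [-3.7, -12.7, 2.1]
t 13.3 push [13.1 13.2 12.4 12.  13.6 12.7 12.4 12.8 13.  12.6 12.8 12.5 13.5 11.9] mean 12.76 F [ -3.27 -12.37   1.52] along mm [76.88 76.87 76.87 76.88 76.87 76.9  76.89 76.88 76.89 76.9  76.87 76.88
 76.9  76.88]
```

Held 12.8 N at the wrist for over a second (about 9 N on the stop after 3.7 N of sliding friction). Releasing straight back, then up.

```bash
python3 -m inch '[[40,0,0,0,0],[40,-1,0,0,0],[40,-3,0,0,0],[40,-8,0,0,0],[40,-18,0,0,0],[40,-30,0,0,0],[40,-40,0,0,0],[40,-40,0,0,0]]' | grep -E 'time|pos|force'
python3 -m inch '[[40,0,0,-20,0],[40,0,0,-50,0],[40,0,0,-90,0],[40,-30,0,-130,0],[40,-70,0,-160,0],[40,-110,0,-170,0],[40,-150,0,-170,0],[40,-150,0,-170,0]]' | grep -E 'time|pos|force'
python3 - <<'E'
from h import *
snap('top','t6'); snap('scene','s6')
t=np.radians(10.2); e=np.array([np.sin(t),np.cos(t),0]); n=np.array([e[1],-e[0],0]); c=np.array([.4776,-.0835,0])
W=cloud('t6').reshape(-1,3); A=(W-c)@e*1000; N=(W-c)@n*1000; z=W[:,2]
m=(abs(N-3)<40)&(z>.066)&(z<.082)&(A>60)&(A<290)
h,b=np.histogram(A[m],bins=np.arange(60,290,6)); print(list(zip(b.astype(int),h)))
a=cv2.imread('pics/t6.png')[185:265,195:355]; b=cv2.imread('pics/s6.png')[160:340,180:400]
cv2.imwrite('pics/a6.png',np.hstack([cv2.resize(a,(480,240),interpolation=2),cv2.resize(b,(293,240),interpolation=2)]))
# bystander shift check
d=cv2.absdiff(cv2.imread('pics/t0.png'),cv2.imread('pics/t6.png')).max(2); print('parts diff',d[165:200,225:340].max(), np.percentile(d[165:200,225:340],[50,95,99]))
E
```

```text
time_s: 14.1
position: [0.4855, -0.0525, 0.0564]
force: [0.4, 0.7, 0.2]
time_s: 14.9
position: [0.4601, -0.2048, 0.2277]
force: [0.1, -0.8, -0.0]
[(np.int64(60), np.int64(0)), (np.int64(66), np.int64(0)), (np.int64(72), np.int64(0)), (np.int64(78), np.int64(0)), (np.int64(84), np.int64(32)), (np.int64(90), np.int64(58)), (np.int64(96), np.int64(52)), (np.int64(102), np.int64(55)), (np.int64(108), np.int64(53)), (np.int64(114), np.int64(57)), (np.int64(120), np.int64(53)), (np.int64(126), np.int64(58)), (np.int64(132), np.int64(52)), (np.int64(138), np.int64(56)), (np.int64(144), np.int64(53)), (np.int64(150), np.int64(55)), (np.int64(156), np.int64(55)), (np.int64(162), np.int64(55)), (np.int64(168), np.int64(51)), (np.int64(174), np.int64(56)), (np.int64(180), np.int64(51)), (np.int64(186), np.int64(58)), (np.int64(192), np.int64(55)), (np.int64(198), np.int64(58)), (np.int64(204), np.int64(54)), (np.int64(210), np.int64(59)), (np.int64(216), np.int64(53)), (np.int64(222), np.int64(54)), (np.int64(228), np.int64(60)), (np.int64(234), np.int64(54)), (np.int64(240), np.int64(52)), (np.int64(246), np.int64(53)), (np.int64(252), np.int64(53)), (np.int64(258), np.int64(57)), (np.int64(264), np.int64(50)), (np.int64(270), np.int64(53)), (np.int64(276), np.int64(26)), (np.int64(282), np.int64(43))]
parts diff 97 [ 3.  5. 42.]
```

View pics/a6.png

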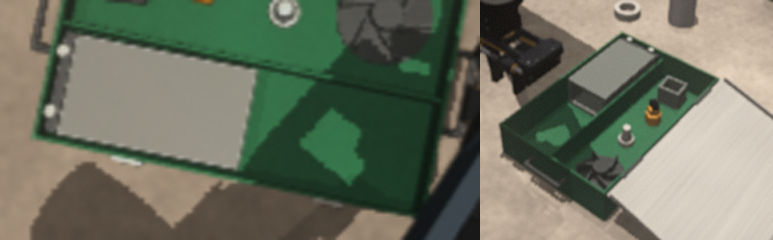

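The spacer lies flat and flush against the stop at (50–70, 90), with no gap. The other parts are in place, and the arm is clear. Handing in.

```bash
python3 -c "
from rig import bot
s=bot.read_state(); print(s['time_s'],s['force'],bot.hand_in())"
```

```text
the job is handed in; nothing more can be done
15.0 [-0.25732746  0.07671265 -0.10872874] None
```

The spacer now lies along the bay with its upper end against the stop, and the job was handed in at 15.0 s with the arm clear.

- **Tipping and sliding:** I pushed it over from about 155 mm up, and it fell towards the stop. I then slid it about 50 mm from behind until the force rose with no further travel, which showed it had met the stop.
- **Bedding:** The wrist push averaged 12.8 N for over a second, and the highest reading was 13.6 N. Sliding friction at creep was about 3.7 N, so I estimate about 9 N on the stop. The stop force was not measured directly, but it cannot have been above the wrist push.
- **Last checks:** The depth data and pictures after release show the spacer's top level and running into the stop with no gap. The wrist force is back near 0 N. In the last pictures the parts in view look where they were. A picture difference over the area behind the partition was small, except for about 1% of pixels, which I took to be arm shadow.
- **Not settled:** Faster sliding read about 5 N rather than 3.7 N. If that were the true friction, the force on the stop would have been nearer 8 N. I did not separately check the wrench, can and collar, but the arm stayed clear of them.

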